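# Serve the long bread roll with the tongs

### The arm

A 6-joint arm with a two-finger parallel gripper is mounted at the origin on the work surface. World frame = base frame: x ahead of the robot, y to its left, z up, the work surface at z = 0. Lengths are in m, angles in degrees, forces in N, time in s.
With the tool pointing down it reaches from about 0.275 to 0.75 m from the base axis. Payload 10.2 kg.
Tool frame: the origin (TCP) lies midway between the tips of the shut fingers; the grasp point (between the pads) lies 19 mm behind it; z points along the fingers, y is the line along which they close (so a half turn about z gives the same grasp; the last joint's range is limited). The gripper opens to 85 mm and grips with 20 to 120 N. Pads are 22 mm wide; open, the fingers measure 114 mm over their backs; the gripper's body (76 mm by 85 mm) begins 54 mm behind the grasp point. The pads swing forward as they close: fully open they stand 13 mm farther back than shut.
Start: joints at [53.033, 17.928, 85.812, -0, 76.261, -12.8], TCP at [0.215, 0.479, 0.231] pointing down, gripper open.
Joint ranges: [-168.41, 168.41], [-55.51, 124.54], [10.69, 146.95], [-70.63, 250.63], [1, 178], [-165.06, 165.06]. Speed limits (degrees/s): [136.94, 136.94, 172.46, 180, 180, 180].

### API

Orientations are given as [roll, pitch, yaw] about the fixed x, y, z axes, in that order (R = Rz(yaw) Ry(pitch) Rx(roll)).
In Python, from cell import r gives the robot as it stands.
- The arm moves only by the tool jog_arm, never from a script. Its argument "plan" is a list of rows, each an object with "hand": the opening, from 0 (shut) to 1 (fully open); "translation": the shift along the world's x, y, z in cm, a list of three; "twist": the turn about the world's z in rad. In form: [{"hand": hand, "translation": [x, y, z], "twist": twist}, ...]. A call has 1 to 20 rows; each row shifts and turns the commanded pose from where the row before left it; what a row does not reach is not made up. A row lasts 1/12 s, in which the tool goes at most 41.7 mm and 7.16 degrees, less where a joint would pass 70% of its speed; a pose out of reach is approached as far as the arm can. A call is refused whole if a number of a shift passes 4.17 or a number of a turn 0.125, either way. A call with a gripper value outside its range is refused whole. The fingers move at their own pace and stop on an object; "newtons" is the grip in N (left out, the last holds). Time passes only in rows, so rows that do not move let the fingers close. It gives the time, the measured TCP pose, the force, the opening and the grip force at its end, in the units of the state.
- r.get_state(): the state, without advancing time (a new reading comes with each control period).
- r.capture(name): name is "side" or "top" or "wrist"; returns the picture (400x640x3 uint8, red, green, blue); there is no depth.
- r.camera_params(name): a dict with "camera_matrix" (3x3 intrinsics, pixels), "pose" (4x4, takes a point from camera to world coordinates). Camera axes: x right, y up, looking along -z (the intrinsics and any distortion apply to the point x, -y, -z); pixel columns grow to the right and rows downward; lengths in m; the calibration is good to about 2 mm. A picture is of the moment at which its call begins: read the wrist's pose just before it. camera_params takes no time and is no camera call; for the wrist camera it gives the pose at the moment of the call.
- r.close_job(): hands the job in; it is judged then, once.
Trained networks look in the newest picture that a camera, given by its name, has taken for a name from the list of things; names that differ only in an ending like _2 or _b are one class to them, and where a whole thing is asked for, a point or a joint stands for the part that bears it (a point fixed in the world has none). Each returns a list of dicts, best first, with "p" (0 to 1); they miss things now and then, are a little off and sometimes report something else, mostly with a low value. They report only what shows in the picture. A call takes as long as a camera call. They do not tell look-alikes from the thing itself.
- r.find_in(camera, query): "centre" ([x, y, z] in m, in world coordinates, good to about 4 mm: the middle of the surface that is visible of it).
- r.pinpoint(camera, query): "centre" ([x, y, z] in m, in world coordinates, good to about 4 mm: a listed point, or the origin of a listed thing).
The state is a dict: "time_s": time; "q": joint angles; "qd": joint speeds; "joint_torque": joint torques, N m; "tcp_pos": TCP position; "tool_rot": TCP orientation; "ft_force": force on the tool from outside, world axes, zero at the start; "wrist_torque": the same for the moment, N m; "grip_width": opening from 0.0 (shut) to 1.0 (fully open); "finger_force": force on a finger pad.
Only numpy, scipy, OpenCV 4.12 (cv2) and the standard library are available. Lean on these libraries where they do the work, as an engineer would, in place of code of your own. Each camera call takes 0.05 s, during which the arm holds its last target. There are 200 camera calls.

### The job

Using the serving tongs, never the gripper itself, take the long bread roll off the board, set it down flat in the empty middle front compartment of the canteen tray and let go of it without dropping it. Then lay the tongs back on their steel plate, standing as they were. Leave the round roll, the mug and the shaker alone.

Things in the scene. Friction and masses are not known exactly. Their poses are not given: they have to be found in the camera images.
- tongs: Sprung steel serving tongs, 217 mm long, 48 mm tall, 120 g, standing on edge so the two arms open sideways. Origin: underside, on the mid-line, below the holding place (near the centre of mass); x along the tongs to the jaws, y to the left arm, z up. A round hinge block, 24 mm across, is at x = -85 mm. Undersides of hinge and jaws are level, at z = 0; between them the arms are raised.
- tongs_hold (a point): The place to hold the tongs, 35 mm above their origin: pinch the two arms from above across y. There they are upright flat strips with black patches, 22 to 48 mm above the underside, 47 mm wide over the outsides when open, 28 + 170 x (0.11 - q) mm at joint jaw_left = q. The spring pushes back about 3.5 N a side when open, 7 N at 28 mm. Held 38 mm wide the jaws stand 60 mm apart.
- tongs_jaws (a point): Midway between the two jaws, 100 mm ahead (+x) of the tongs' origin and 21 mm above their underside. The jaws are flat plates 40 mm long (x), 4 mm thick, 0 to 42 mm above the underside; the gap between them is 38 + 370 x (0.11 - q) mm, 78 when open. Squeezing the hold with 20 to 25 N in all grips a roll with 6 to 8 N.
- jaw_left (a joint): Closing angle of the tongs' left arm in rad: 0 sprung fully open, 0.11 jaws parallel and 38 mm apart (shut on the long roll), 0.17 the stop. The right arm always mirrors it. The tongs spring open when let go.
- rest: Flat steel plate, 250 x 120 mm, 6 mm thick, fixed, on which the tongs stand at the start and must end. Origin: underside, at the place where the tongs' origin belongs; x along its length in the direction in which the jaws point; the plate runs from x = -115 to +135 mm.
- board: Wooden bread board, 120 (x) x 230 (y) x 12 mm high, fixed. Origin: centre of its underside. The two rolls lie on it at about y = +55 and -55 mm, either way round.
- long_roll: The roll to serve: a firm, rigid, oblong crusty roll, 60 (x) x 38 (y) x 32 mm high, about 40 g, with three slanting scores. Origin: centre of its underside; x is its long axis, y the width across which the tongs grip it, z up.
- round_roll: Round crusty roll, 56 mm across, 35 mm high, with a cross cut on top; stays where it is. Origin: centre of its underside.
- tray: Cream canteen tray, 256 x 342 mm, fixed; floor 4 mm thick, rims and dividers 14 mm high. Front row (robot side), three compartments: napkin with spoon at left (+y), empty in the middle, butter dish at right; behind, a large one with potatoes and a mug. Origin: underside, below the centre of the empty compartment; x away from the robot (front rim at -65 mm, rear rim +185 mm), z up.
- compartment (a point): Centre of the floor of the tray's empty middle front compartment, axes as the tray's; inside 119 (x) x 124 (y) mm, its walls rise 10 mm above this point.
- mug: Terracotta-coloured plastic mug, 74 mm across, 85 mm high, on the rear left of the tray. Origin: centre of its underside.
- shaker: Steel pepper shaker, 40 mm across, 77 mm high, on the table beyond the tongs. Origin: centre of its underside.
Not all that is in view belongs to the job. Leave any green look-alike of the long_roll alone.

How it is judged (in metres and radians):
On the way, in this order (a step that is already met when the one before it is completed fails the run):
1. the long roll is held in the tongs' jaws and lifted clear of the board (height (world z) of long_roll above 0.035 m and contact force between tongs and long_roll above 0.5 N), for 0.2 s.
2. the long roll lies flat in the empty compartment and the tongs have let go of it (x of long_roll in the frame of compartment between -0.04 and 0.04 m and y of long_roll in the frame of compartment between -0.05 and 0.05 m and z of long_roll in the frame of compartment below 0.005 m and angle between long_roll's own z axis and vertical below 0.15 rad and linear speed of long_roll below 0.03 m/s and contact force between tongs and long_roll below 0.05 N), for 0.2 s.
At the end, for the whole second after the job is handed in: The long roll lies flat on the floor of the empty compartment, centre within 40 mm (x) and 50 mm (y) of its centre, at rest, not touched by the tongs; the tongs stand on edge on their plate as at first, within 40 mm along, 35 mm across and 0.4 rad of their place, at rest (all of step 2 and x of tongs in the frame of rest between -0.04 and 0.04 m and y of tongs in the frame of rest between -0.035 and 0.035 m and z of tongs in the frame of rest between 0.003 and 0.01 m and angle between tongs's own z axis and vertical below 0.1 rad and angle between the x axis of tongs and the x axis of rest, either way round below 0.4 rad and x of tongs_jaws in the frame of rest above 0.04 m and linear speed of tongs below 0.03 m/s).
It fails at once if the gripper or arm touches the long roll (contact force between any of the fingers, the arm and long_roll above 0.3 N).
It fails at once if the long roll is dropped (out of the jaws more than about 4 cm up) (height (world z) of long_roll above 0.05 m and contact force between tongs and long_roll below 0.01 N).
It fails at once if the tongs are dropped (let go more than about 4 cm above the plate) (height (world z) of tongs above 0.05 m and contact force between the fingers and tongs below 0.01 N).
It fails at once if the round roll, the mug or the shaker is moved more than 20 mm or tipped (distance of any of round_roll, mug, shaker from where it was at the start of the episode above 0.02 m or angle between any of round_roll, mug, shaker's own z axis and vertical above 0.3 rad).
It also fails if it takes over 61 s, if anything falls off the work surface, if the arm or the gripper's body presses on something with over 40 N, if the wrist force passes 120 N, or if a joint passes its speed limit or range.

## Working session

There is one attempt and no reset: what is moved stays moved. The work goes in short steps, Python scripts to look and compute and a tool call to move; the robot and the scene stay as the last step left them, time stands still between calls to the robot, and variables do not carry over. Pictures are saved under pics/ and viewed, at most 12 in all, crops included, and the job is handed in when it is done.

Besides the shell and the picture viewer there is one more tool, called after ">>>" as a command line: name --argument value ..., lists and objects as JSON in quotes. jog_arm: Moves the arm, as the interface text tells. Its arguments: {"type":"object","properties":{"plan":{"type":"array"},"newtons":{"type":"number"}},"required":["plan"]}

```bash
mkdir -p pics
python3 - <<'E'
from cell import r
import cv2,numpy as np
s=r.get_state(); print(s['time_s'],s['tcp_pos'],s['tool_rot'],s['grip_width'])
for c in ['top','side']:
    im=r.capture(c); cv2.imwrite(f'pics/{c}0.png',im[:,:,::-1])
    for q in ['tongs','tongs_hold','tongs_jaws','rest','board','long_roll','round_roll','tray','compartment','mug','shaker']:
        print(c,q,[(np.round(d['centre'],3).tolist(),round(d['p'],2)) for d in r.pinpoint(c,q)][:3])
print(r.get_state()['time_s'])
E
```

```text
0.0 [0.21478082 0.47876716 0.23069951] [-1.79925325e+02 -1.73986351e-02  1.55832706e+02] 0.99950515348332
top tongs [([0.493, 0.031, 0.01], 0.81), ([0.73, -0.007, -0.003], 0.15)]
top tongs_hold [([0.493, 0.023, 0.041], 0.75)]
top tongs_jaws [([0.592, 0.029, 0.026], 0.74)]
top rest [([0.488, 0.021, -0.0], 0.91)]
top board [([0.573, -0.298, 0.006], 0.96)]
top long_roll [([0.568, -0.241, 0.013], 0.81), ([0.713, -0.202, 0.004], 0.7)]
top round_roll [([0.571, -0.345, 0.015], 0.67)]
top tray [([0.593, 0.326, 0.002], 0.98)]
top compartment [([0.59, 0.325, 0.004], 0.77)]
top mug [([0.704, 0.428, 0.004], 0.62)]
top shaker []
side tongs [([0.495, 0.026, 0.003], 0.82)]
side tongs_hold [([0.705, 0.429, 0.005], 0.65), ([0.488, 0.029, 0.045], 0.61)]
side tongs_jaws [([0.596, 0.028, 0.028], 0.56)]
side rest [([0.485, 0.024, 0.001], 0.87)]
side board [([0.571, -0.293, 0.002], 0.67)]
side long_roll [([0.716, -0.204, 0.003], 0.91), ([0.567, -0.239, 0.013], 0.7)]
side round_roll [([0.571, -0.346, 0.014], 0.78)]
side tray [([0.593, 0.329, 0.001], 0.61)]
side compartment [([0.588, 0.323, 0.003], 0.85), ([0.568, -0.242, 0.017], 0.26)]
side mug [([0.705, 0.433, 0.005], 0.86)]
side shaker [([0.728, -0.005, -0.001], 0.6)]
1.2
```

View pics/top0.png

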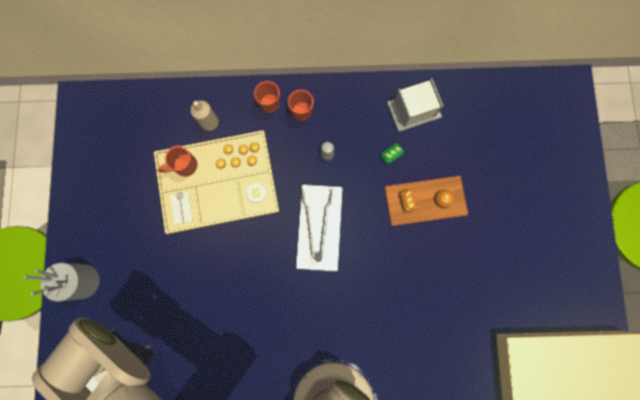

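View pics/side0.png

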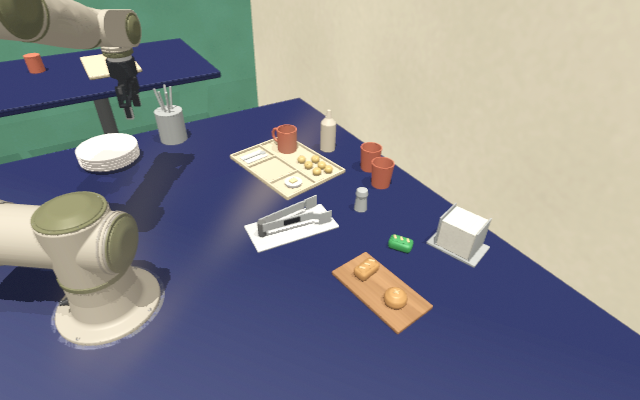

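```bash
cat > h.py <<'E'
from cell import r
import cv2,numpy as np
def rect(im,P,z,x0,x1,y0,y1,s=1000):
    """warp picture onto plane z; picture up = +x, left = +y, s px/m"""
    K=np.array(P['camera_matrix']);T=np.linalg.inv(np.array(P['pose']))
    M=np.diag([1,-1,-1])@T[:3]
    H=K@np.c_[M[:,0],M[:,1],M[:,2]*z+M[:,3]]   # (x,y,1)->pix
    A=np.array([[0,-1/s,x1],[-1/s,0,y1],[0,0,1]])  # out px (u,v)->(x,y)
    return cv2.warpPerspective(im,np.linalg.inv(H@A),(int((y1-y0)*s),int((x1-x0)*s)),flags=cv2.INTER_LINEAR)
def ang(rc):
    (c,sz,a)=rc; b=cv2.boxPoints(rc); e=[b[1]-b[0],b[2]-b[1]]; e=max(e,key=np.linalg.norm)
    d=(-e[1],-e[0]); return (np.degrees(np.arctan2(d[1],d[0]))+90)%180-90
E
python3 - <<'E'
from h import *
P=r.camera_params('top'); im=cv2.imread('pics/top0.png')
print(np.round(P['pose'],3)); print(np.round(r.camera_params('wrist')['pose'],3), P.keys())
def blob(name,z,box,f):
    w=rect(im,P,z,*box); hsv=cv2.cvtColor(w,cv2.COLOR_BGR2HSV).astype(int)
    m=f(hsv[...,0],hsv[...,1],hsv[...,2]).astype(np.uint8)
    m=cv2.morphologyEx(m,cv2.MORPH_OPEN,np.ones((5,5)))
    c=max(cv2.findContours(m,0,2)[0],key=cv2.contourArea); rc=cv2.minAreaRect(c)
    print(name,'xy',round(box[1]-rc[0][1]/1000,3),round(box[3]-rc[0][0]/1000,3),'size',np.round(rc[1]),'yaw',round(ang(rc),1))
    return w
blob('rest',.006,(.33,.68,-.1,.15),lambda h,s,v:(s<110)&(v>120))
blob('board',.012,(.45,.68,-.48,-.12),lambda h,s,v:(h<25)&(s>80))
blob('tray',.012,(.4,.85,.1,.6),lambda h,s,v:(h<40)&(v>120))
w=blob('roll',.025,(.5,.64,-.42,-.17),lambda h,s,v:(h>12)&(h<30)&(v>190))
w2=rect(im,P,.03,.36,.66,-.1,.15)
w3=rect(im,P,.025,.5,.64,-.42,-.17)
a=cv2.resize(w2,None,fx=2,fy=2); b=cv2.resize(w3,None,fx=1.2,fy=1.2)
o=np.zeros((600,800,3),np.uint8); o[:a.shape[0],:a.shape[1]]=a; o[:b.shape[0],500:500+b.shape[1]]=b
cv2.imwrite('pics/r0.png',o)
E
```

```text
[[-0.028  0.985 -0.172  0.351]
 [-1.    -0.03  -0.008  0.019]
 [-0.013  0.172  0.985  1.368]
 [ 0.     0.     0.     1.   ]]
[[ 0.409 -0.862 -0.299  0.138]
 [ 0.913  0.386  0.135  0.514]
 [-0.001 -0.328  0.945  0.374]
 [ 0.     0.     0.     1.   ]] dict_keys(['camera_matrix', 'pose'])
rest xy 0.501 0.026 size [127. 257.] yaw -5.3
board xy 0.571 -0.295 size [124. 233.] yaw -83.5
tray xy 0.651 0.337 size [265. 349.] yaw -80.4
roll xy 0.569 -0.292 size [108. 221.] yaw -84.5
```

View pics/r0.png

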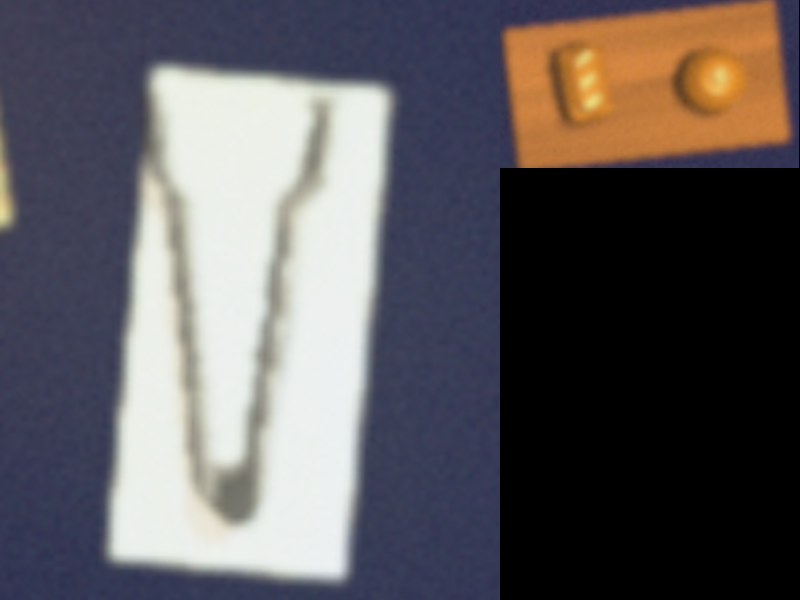

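The picture (2 px/mm) shows the hinge at (238,490) and the jaws' midpoint at about (238,120). That puts the tongs' yaw near 0° and their origin near (0.492, 0.029). The plate's yaw is about -5°, and the long roll is yawed about +8°. I'll move over the tongs and look with the wrist camera.

>>> jog_arm --plan '[{"hand": 1,"translation": [1.39,-2.25,0],"twist": 0.021},{"hand": 1,"translation": [1.39,-2.25,0],"twist": 0.021},{"hand": 1,"translation": [1.39,-2.25,0],"twist": 0.021},{"hand": 1,"translation": [1.39,-2.25,0],"twist": 0.021},{"hand": 1,"translation": [1.39,-2.25,0],"twist": 0.021},{"hand": 1,"translation": [1.39,-2.25,0],"twist": 0.021},{"hand": 1,"translation": [1.39,-2.25,0],"twist": 0.021},{"hand": 1,"translation": [1.39,-2.25,0],"twist": 0.021},{"hand": 1,"translation": [1.39,-2.25,0],"twist": 0.021},{"hand": 1,"translation": [1.39,-2.25,0],"twist": 0.021},{"hand": 1,"translation": [1.39,-2.25,0],"twist": 0.021},{"hand": 1,"translation": [1.39,-2.25,0],"twist": 0.021},{"hand": 1,"translation": [1.39,-2.25,0],"twist": 0.021},{"hand": 1,"translation": [1.39,-2.25,0],"twist": 0.021},{"hand": 1,"translation": [1.39,-2.25,0],"twist": 0.021},{"hand": 1,"translation": [1.39,-2.25,0],"twist": 0.021},{"hand": 1,"translation": [1.39,-2.25,0],"twist": 0.021},{"hand": 1,"translation": [1.39,-2.25,0],"twist": 0.021},{"hand": 1,"translation": [1.39,-2.25,0],"twist": 0.021},{"hand": 1,"translation": [1.39,-2.25,0],"twist": 0.021}]' --newtons 20

```text
time_s: 2.87
tcp_pos: [0.4935, 0.0277, 0.2314]
tool_rot: [-180.0, 0.0, 179.9]
ft_force: [0.2, 0.4, -0.9]
grip_width: 0.999
finger_force: 0.0
```

>>> jog_arm --plan '[{"hand": 1,"translation": [0,0,0],"twist": 0},{"hand": 1,"translation": [0,0,0],"twist": 0}]'

```text
time_s: 3.03
tcp_pos: [0.4931, 0.0284, 0.231]
tool_rot: [180.0, -0.0, 179.8]
ft_force: [-0.0, 0.2, -0.5]
grip_width: 1.003
finger_force: 0.0
```

Run:
```python
from h import *
s=r.get_state(); print(s['time_s'],s['tcp_pos'],s['tool_rot'])
P=r.camera_params('wrist'); im=r.capture('wrist')[:,:,::-1].copy(); cv2.imwrite('pics/w1.png',im); np.save('w1P.npy',P['pose'])
for q in ['tongs','tongs_hold','tongs_jaws','rest']:
    print(q,[(np.round(d['centre'],3).tolist(),round(d['p'],2)) for d in r.pinpoint('wrist',q)][:3])
w=rect(im,P,.048,.36,.66,-.1,.15,2000); cv2.imwrite('pics/r1.png',w)
```

```text
3.0333 [0.4930809  0.02835863 0.23100043] [ 1.79985746e+02 -3.38646517e-02  1.79781295e+02]
tongs []
tongs_hold []
tongs_jaws [([0.7, 0.433, 0.005], 0.3)]
rest [([0.487, 0.023, 0.003], 0.83)]
```

View pics/r1.png

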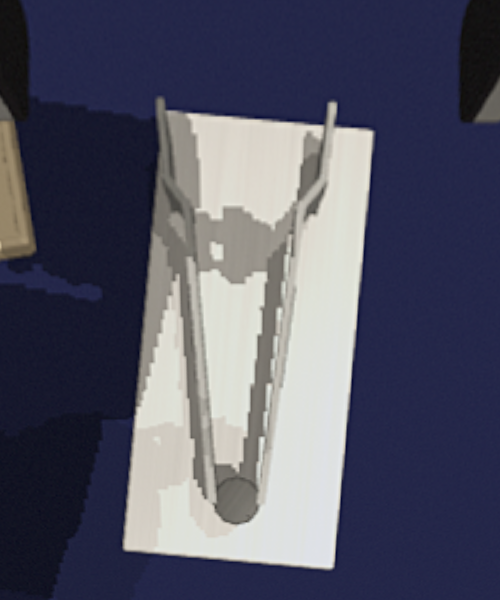

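The rectified wrist view (2 px/mm) puts the hinge at (237,500), which is x=0.410, y=0.0315. The jaw tips are at (160,98) and (332,103), so the tongs' yaw is about -1.4° and the hold is near (0.495, 0.0295). I'll descend and pinch there.

>>> jog_arm --plan '[{"hand": 1,"translation": [0.2,0.1,-2.5],"twist": -0.02},{"hand": 1,"translation": [0,0,-3],"twist": 0},{"hand": 1,"translation": [0,0,-3],"twist": 0},{"hand": 1,"translation": [0,0,-3],"twist": 0},{"hand": 1,"translation": [0,0,-3],"twist": 0},{"hand": 1,"translation": [0,0,-2.5],"twist": 0},{"hand": 1,"translation": [0,0,-2],"twist": 0},{"hand": 1,"translation": [0,0,-1.2],"twist": 0},{"hand": 1,"translation": [0,0,-0.9],"twist": 0},{"hand": 1,"translation": [0,0,0],"twist": 0},{"hand": 0.45,"translation": [0,0,0],"twist": 0},{"hand": 0.45,"translation": [0,0,0],"twist": 0},{"hand": 0.45,"translation": [0,0,0],"twist": 0},{"hand": 0.45,"translation": [0,0,0],"twist": 0},{"hand": 0.45,"translation": [0,0,0],"twist": 0},{"hand": 0.45,"translation": [0,0,0],"twist": 0}]' --newtons 22

```text
time_s: 4.62
tcp_pos: [0.4962, 0.0298, 0.0217]
tool_rot: [-180.0, 0.2, 178.7]
ft_force: [1.0, 0.5, 6.7]
grip_width: 0.451
finger_force: 6.5
```

>>> jog_arm --plan '[{"hand": 0.45,"translation": [0,0,0.6],"twist": 0},{"hand": 0.45,"translation": [0,0,1],"twist": 0},{"hand": 0.45,"translation": [0,0,1.2],"twist": 0},{"hand": 0.45,"translation": [0,0,1],"twist": 0},{"hand": 0.45,"translation": [0,0,0],"twist": 0},{"hand": 0.45,"translation": [0,0,0],"twist": 0}]'

```text
time_s: 5.12
tcp_pos: [0.4952, 0.03, 0.0589]
tool_rot: [-180.0, 0.1, 178.8]
ft_force: [-0.0, 0.2, -1.3]
grip_width: 0.453
finger_force: 4.5
```

Run:
```python
from h import *
s=r.get_state(); print(s['time_s'],s['tcp_pos'],s['tool_rot'],s['ft_force'],s['wrist_torque'],s['grip_width'],s['finger_force'])
a=r.capture('side')[:,:,::-1][150:290,200:480]; b=r.capture('wrist')[:,:,::-1]
o=np.zeros((600,800,3),np.uint8); o[:200,:400]=cv2.resize(a,(400,200)); o[200:600,:640]=b
cv2.imwrite('pics/c2.png',o)
```

```text
5.1167 [0.49517444 0.02995483 0.05891057] [-1.79987166e+02  7.35624508e-02  1.78754067e+02] [-0.00544186  0.24817236 -1.29882046] [ 0.01813652 -0.00744242 -0.01265255] 0.4532762783616976 4.465524841798469
```

View pics/c2.png

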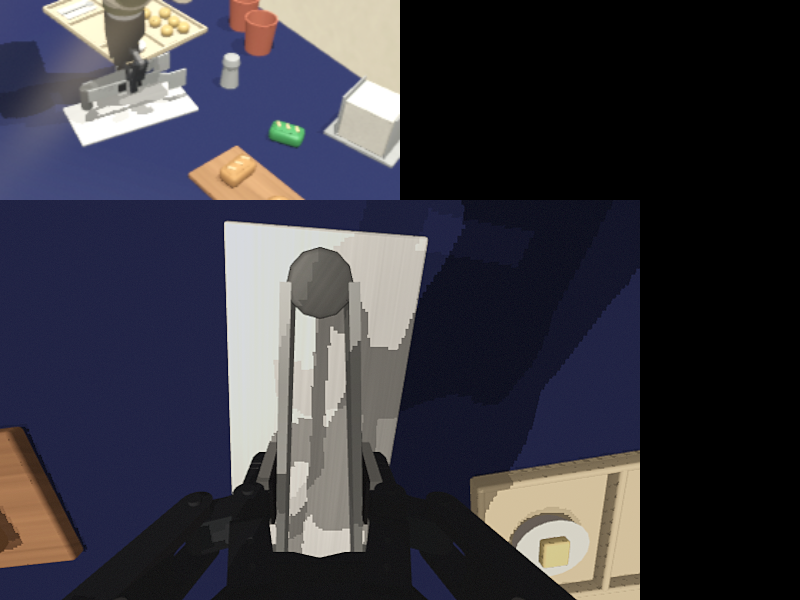

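The tongs hang level between the fingers, with the hinge centred at column 320, so they are aligned with the tool. Next I'll rise and look at the roll from nearby.

>>> jog_arm --plan '[{"hand": 0.45,"translation": [0.2,-0.8,2],"twist": 0},{"hand": 0.45,"translation": [0.5,-1.6,2],"twist": 0},{"hand": 0.45,"translation": [0.6,-1.8,2],"twist": 0},{"hand": 0.45,"translation": [0.6,-1.8,2],"twist": 0},{"hand": 0.45,"translation": [0.6,-1.8,2],"twist": 0},{"hand": 0.45,"translation": [0.6,-1.8,2],"twist": 0},{"hand": 0.45,"translation": [0.6,-1.8,2],"twist": 0},{"hand": 0.45,"translation": [0.5,-1,1.5],"twist": 0},{"hand": 0.45,"translation": [0.3,-0.6,0.6],"twist": 0},{"hand": 0.45,"translation": [0,0,0],"twist": 0},{"hand": 0.45,"translation": [0,0,0],"twist": 0}]'

```text
time_s: 6.13
tcp_pos: [0.5395, -0.0996, 0.218]
tool_rot: [179.9, -0.1, 178.7]
ft_force: [0.4, 0.5, -0.9]
grip_width: 0.451
finger_force: 4.5
```

Run:
```python
from h import *
s=r.get_state(); print(s['time_s'],s['tcp_pos'],s['tool_rot'],s['grip_width'],s['finger_force'])
P=r.camera_params('wrist'); im=r.capture('wrist')[:,:,::-1].copy(); cv2.imwrite('pics/w3.png',im)
for q in ['long_roll','round_roll','board','tongs']:
    print(q,[(np.round(d['centre'],3).tolist(),round(d['p'],2)) for d in r.pinpoint('wrist',q)][:3])
w=rect(im,P,.036,.49,.67,-.38,-.18,2500); cv2.imwrite('pics/r3.png',w)
```

```text
6.1333 [ 0.53950907 -0.09958129  0.21800146] [ 1.79947274e+02 -1.06718371e-01  1.78744740e+02] 0.4514432617385034 4.465692444064189
long_roll [([0.57, -0.242, 0.013], 0.97), ([0.719, -0.2, -0.005], 0.52), ([0.574, -0.348, 0.007], 0.31)]
round_roll []
board [([0.575, -0.294, -0.002], 0.82)]
tongs []
```

View pics/r3.png

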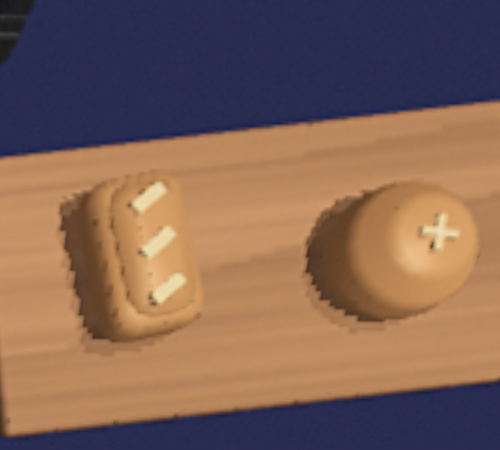

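In the rectified view (2.5 px/mm) the scores run from (149,198) to (168,288). That gives a roll yaw of about 10.5°. After correcting for height, its centre is about (0.570, -0.241), which agrees with the network. I'll turn the tongs to that yaw and go above it.

>>> jog_arm --plan '[{"hand": 0.45,"translation": [-0.85,-2,-1.25],"twist": 0.026},{"hand": 0.45,"translation": [-0.85,-2,-1.25],"twist": 0.026},{"hand": 0.45,"translation": [-0.85,-2,-1.25],"twist": 0.026},{"hand": 0.45,"translation": [-0.85,-2,-1.25],"twist": 0.026},{"hand": 0.45,"translation": [-0.85,-2,-1.25],"twist": 0.026},{"hand": 0.45,"translation": [-0.85,-2,-1.25],"twist": 0.026},{"hand": 0.45,"translation": [-0.85,-2,-1.25],"twist": 0.026},{"hand": 0.45,"translation": [-0.85,-2,-1.25],"twist": 0.026},{"hand": 0.45,"translation": [0,0,0],"twist": 0},{"hand": 0.45,"translation": [0,0,0],"twist": 0}]'

```text
time_s: 7.22
tcp_pos: [0.4714, -0.2601, 0.1186]
tool_rot: [179.9, -0.1, -169.4]
ft_force: [-0.8, -0.2, -1.1]
grip_width: 0.452
finger_force: 4.5
```

Run:
```python
from h import *
s=r.get_state(); print(s['time_s'],s['tcp_pos'],s['tool_rot'],s['grip_width'],s['finger_force'])
P=r.camera_params('top'); im=r.capture('top')[:,:,::-1].copy()
for q in ['tongs_jaws','long_roll','tongs']:
    print(q,[(np.round(d['centre'],3).tolist(),round(d['p'],2)) for d in r.pinpoint('top',q)][:3])
a=cv2.resize(rect(im,P,.04,.36,.66,-.4,-.15,1000),None,fx=2,fy=2); cv2.imwrite('pics/r4.png',a)
b=r.capture('side')[:,:,::-1][190:340,230:470]
o=np.zeros((600,800,3),np.uint8); o[:600,:500]=a; o[:187,500:800]=cv2.resize(b,(300,187)); cv2.imwrite('pics/r4.png',o)
```

```text
7.2167 [ 0.47142113 -0.26008181  0.11860631] [ 1.79917850e+02 -5.42165737e-02 -1.69430081e+02] 0.45166848990877395 4.467035566340201
tongs_jaws [([0.567, -0.244, 0.12], 0.54)]
long_roll [([0.568, -0.242, 0.012], 0.63), ([0.714, -0.202, 0.005], 0.56)]
tongs []
```

View pics/r4.png

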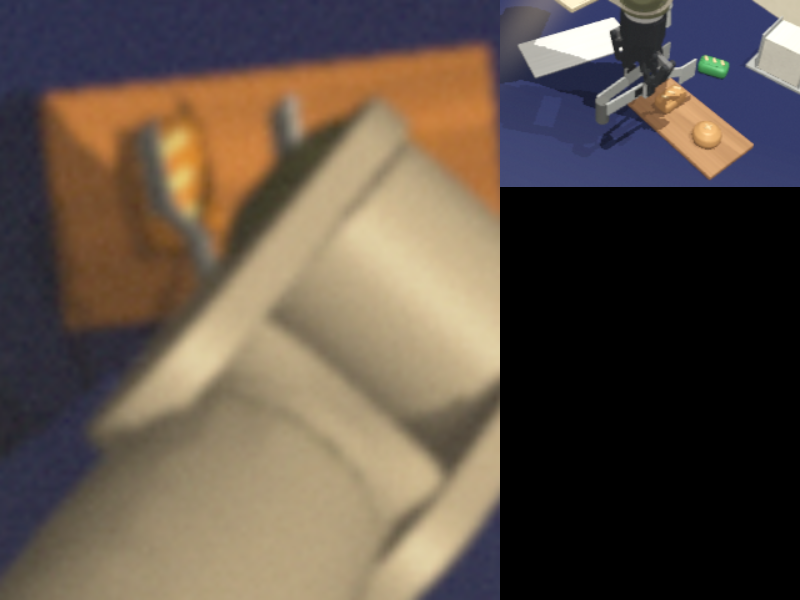

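The top picture shows the jaws at (152,130) and (288,100). Corrected for height, they straddle the roll: midpoint y is -0.238 against the roll's -0.241, and the gap is 60 mm. I'll descend and close.

>>> jog_arm --plan '[{"hand": 0.45,"translation": [0,0.05,-1],"twist": 0},{"hand": 0.45,"translation": [0,0,-1.6],"twist": 0},{"hand": 0.45,"translation": [0,0,-1.6],"twist": 0},{"hand": 0.45,"translation": [0,0,-1.4],"twist": 0},{"hand": 0.45,"translation": [0,0,-1.2],"twist": 0},{"hand": 0.45,"translation": [0,0,-1],"twist": 0},{"hand": 0.45,"translation": [0,0,-0.8],"twist": 0},{"hand": 0.45,"translation": [0,0,0],"twist": 0},{"hand": 0.45,"translation": [0,0,0],"twist": 0}]'

```text
time_s: 8.22
tcp_pos: [0.472, -0.2594, 0.0332]
tool_rot: [180.0, -0.0, -169.3]
ft_force: [0.6, 0.5, -0.5]
grip_width: 0.449
finger_force: 4.5
```

>>> jog_arm --plan '[{"hand": 0.42,"translation": [0,0,0],"twist": 0},{"hand": 0.39,"translation": [0,0,0],"twist": 0},{"hand": 0.36,"translation": [0,0,0],"twist": 0},{"hand": 0.33,"translation": [0,0,0],"twist": 0},{"hand": 0.3,"translation": [0,0,0],"twist": 0},{"hand": 0.25,"translation": [0,0,0],"twist": 0},{"hand": 0.2,"translation": [0,0,0],"twist": 0},{"hand": 0.1,"translation": [0,0,0],"twist": 0},{"hand": 0,"translation": [0,0,0],"twist": 0},{"hand": 0,"translation": [0,0,0],"twist": 0}]' --newtons 24

```text
time_s: 9.05
tcp_pos: [0.4721, -0.2596, 0.0335]
tool_rot: [-180.0, 0.0, -169.3]
ft_force: [-0.6, 0.1, 3.2]
grip_width: 0.333
finger_force: 23.6
```

>>> jog_arm --plan '[{"hand": 0,"translation": [0,0,0.4],"twist": 0},{"hand": 0,"translation": [0,0,0.7],"twist": 0},{"hand": 0,"translation": [0,0,0.8],"twist": 0},{"hand": 0,"translation": [0,0,0.8],"twist": 0},{"hand": 0,"translation": [0,0,0.5],"twist": 0},{"hand": 0,"translation": [0,0,0],"twist": 0},{"hand": 0,"translation": [0,0,0],"twist": 0},{"hand": 0,"translation": [0,0,0],"twist": 0}]'

```text
time_s: 9.72
tcp_pos: [0.4718, -0.2594, 0.0651]
tool_rot: [180.0, -0.0, -169.3]
ft_force: [-0.0, -0.7, -1.9]
grip_width: 0.315
finger_force: 25.2
```

Run:
```python
from h import *
s=r.get_state(); print(s['time_s'],s['tcp_pos'],s['ft_force'],s['wrist_torque'],s['grip_width'],s['finger_force'])
b=r.capture('side')[:,:,::-1][190:340,270:470]
for q in ['long_roll']:
    print(q,[(np.round(d['centre'],3).tolist(),round(d['p'],2)) for d in r.pinpoint('side',q)][:3])
cv2.imwrite('pics/s5.png',cv2.resize(b,(800,600)))
```

```text
9.7167 [ 0.47179147 -0.25936167  0.06506259] [-0.03099404 -0.70989285 -1.85091081] [-0.01798334  0.0222233   0.00241545] 0.3145611197403959 25.159855484962463
long_roll [([0.718, -0.2, 0.0], 0.74), ([0.573, -0.239, 0.048], 0.53)]
```

View pics/s5.png

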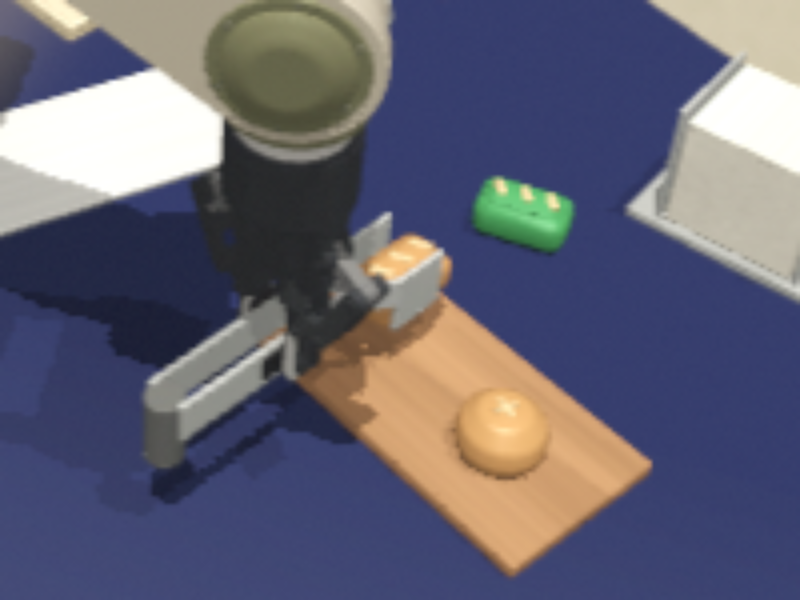

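The roll is held between the jaws and clear of the board (jaw near (415,290), roll at (405,265)), and the measured weight is right. I'll carry it to the compartment: shift x +2.0 cm, y +56.7 cm, with no turn since the tray's yaw is also about 10°.

>>> jog_arm --plan '[{"hand": 0,"translation": [0.1,0.8,1.3],"twist": 0},{"hand": 0,"translation": [0.1,1.6,1.3],"twist": 0},{"hand": 0,"translation": [0.1,2.4,1.3],"twist": 0},{"hand": 0,"translation": [0.1,3,1.3],"twist": 0},{"hand": 0,"translation": [0.1,3.3,1.3],"twist": 0},{"hand": 0,"translation": [0.1,3.4,0],"twist": 0},{"hand": 0,"translation": [0.1,3.4,0],"twist": 0},{"hand": 0,"translation": [0.1,3.4,0],"twist": 0},{"hand": 0,"translation": [0.1,3.4,0],"twist": 0},{"hand": 0,"translation": [0.1,3.4,0],"twist": 0},{"hand": 0,"translation": [0.1,3.4,0],"twist": 0},{"hand": 0,"translation": [0.1,3.4,0],"twist": 0},{"hand": 0,"translation": [0.1,3.4,0],"twist": 0},{"hand": 0,"translation": [0.1,3.4,0],"twist": 0},{"hand": 0,"translation": [0.1,3.4,0],"twist": 0},{"hand": 0,"translation": [0.1,3.3,0],"twist": 0},{"hand": 0,"translation": [0.1,3,0],"twist": 0},{"hand": 0,"translation": [0.1,2.4,0],"twist": 0},{"hand": 0,"translation": [0.1,1.6,0],"twist": 0},{"hand": 0,"translation": [0.1,1.3,0],"twist": 0}]'

```text
time_s: 11.48
tcp_pos: [0.4911, 0.3095, 0.131]
tool_rot: [180.0, 0.0, -169.2]
ft_force: [0.2, 0.1, -2.5]
grip_width: 0.315
finger_force: 25.1
```

>>> jog_arm --plan '[{"hand": 0,"translation": [0,0,0],"twist": 0},{"hand": 0,"translation": [0,0,0],"twist": 0}]'

```text
time_s: 11.65
tcp_pos: [0.4914, 0.3079, 0.1307]
tool_rot: [-180.0, -0.0, -169.3]
ft_force: [-0.2, -0.2, -1.1]
grip_width: 0.316
finger_force: 25.0
```

Run:
```python
from h import *
s=r.get_state(); print(s['time_s'],s['tcp_pos'],s['tool_rot'],s['ft_force'],s['grip_width'],s['finger_force'])
a=r.capture('top')[:,:,::-1].copy(); 
for q in ['long_roll','tongs_jaws','compartment']:
    print(q,[(np.round(d['centre'],3).tolist(),round(d['p'],2)) for d in r.pinpoint('top',q)][:3])
b=r.capture('side')[:,:,::-1]
for q in ['long_roll','tongs_jaws','compartment']:
    print(q,[(np.round(d['centre'],3).tolist(),round(d['p'],2)) for d in r.pinpoint('side',q)][:3])
o=np.zeros((600,800,3),np.uint8); o[:400,:400]=cv2.resize(a[110:240,140:290],(400,400)); o[:400,400:]=cv2.resize(b[100:230,210:360],(400,400)); cv2.imwrite('pics/c6.png',o)
```

```text
11.65 [0.49142876 0.30787223 0.13067131] [-1.79993723e+02 -5.74302932e-03 -1.69261238e+02] [-0.16293027 -0.16229701 -1.06489551] 0.3158070370520308 25.04252940416336
long_roll [([0.593, 0.326, 0.108], 0.64), ([0.716, -0.203, 0.004], 0.6)]
tongs_jaws [([0.583, 0.326, 0.13], 0.62)]
compartment [([0.59, 0.326, 0.002], 0.71)]
long_roll [([0.714, -0.201, -0.001], 0.55), ([0.592, 0.326, 0.112], 0.45)]
tongs_jaws [([0.588, 0.326, 0.134], 0.58)]
compartment [([0.593, 0.326, 0.005], 0.96)]
```

View pics/c6.png

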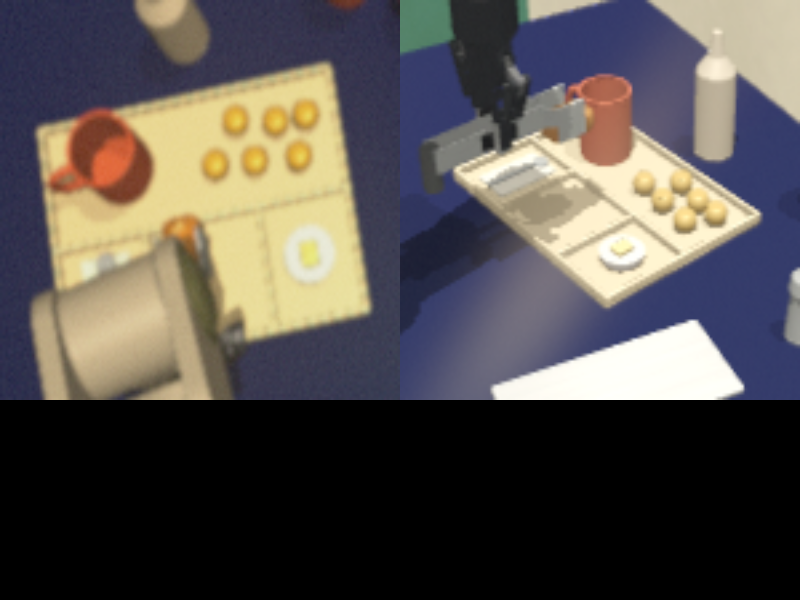

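Both cameras put the roll at about (0.592, 0.326), right over the compartment at (0.591, 0.326). I'll lower it.

>>> jog_arm --plan '[{"hand": 0,"translation": [0,0,-0.8],"twist": 0},{"hand": 0,"translation": [0,0,-1.4],"twist": 0},{"hand": 0,"translation": [0,0,-1.6],"twist": 0},{"hand": 0,"translation": [0,0,-1.6],"twist": 0},{"hand": 0,"translation": [0,0,-1.4],"twist": 0},{"hand": 0,"translation": [0,0,-1.2],"twist": 0},{"hand": 0,"translation": [0,0,-1],"twist": 0},{"hand": 0,"translation": [0,0,-0.6],"twist": 0},{"hand": 0,"translation": [0,0,-0.5],"twist": 0},{"hand": 0,"translation": [0,0,0],"twist": 0},{"hand": 0,"translation": [0,0,0],"twist": 0}]'

```text
time_s: 12.97
tcp_pos: [0.4922, 0.3076, 0.0296]
tool_rot: [180.0, 0.0, -169.3]
ft_force: [1.0, 1.2, -2.4]
grip_width: 0.317
finger_force: 25.0
```

>>> jog_arm --plan '[{"hand": 0,"translation": [0,0,-0.1],"twist": 0},{"hand": 0,"translation": [0,0,-0.1],"twist": 0},{"hand": 0,"translation": [0,0,-0.1],"twist": 0},{"hand": 0,"translation": [0,0,0],"twist": 0},{"hand": 0,"translation": [0,0,0],"twist": 0}]'

```text
time_s: 13.38
tcp_pos: [0.492, 0.3075, 0.0265]
tool_rot: [180.0, 0.0, -169.3]
ft_force: [0.3, -0.5, -0.7]
grip_width: 0.315
finger_force: 25.1
```

>>> jog_arm --plan '[{"hand": 0,"translation": [0,0,-0.1],"twist": 0},{"hand": 0,"translation": [0,0,0],"twist": 0},{"hand": 0,"translation": [0,0,0],"twist": 0},{"hand": 0,"translation": [0,0,0],"twist": 0}]'

```text
time_s: 13.72
tcp_pos: [0.4921, 0.3076, 0.0255]
tool_rot: [180.0, 0.0, -169.3]
ft_force: [-0.5, 0.3, 1.1]
grip_width: 0.318
finger_force: 25.0
```

>>> jog_arm --plan '[{"hand": 0,"translation": [0,0,-0.1],"twist": 0},{"hand": 0,"translation": [0,0,0],"twist": 0},{"hand": 0,"translation": [0,0,0],"twist": 0},{"hand": 0,"translation": [0,0,0],"twist": 0}]'

```text
time_s: 14.05
tcp_pos: [0.492, 0.3075, 0.0244]
tool_rot: [180.0, 0.0, -169.3]
ft_force: [-0.9, -0.1, 2.0]
grip_width: 0.318
finger_force: 25.0
```

The force rises as the roll meets the floor. I'll let go by easing the tongs open while still holding them.

>>> jog_arm --plan '[{"hand": 0.34,"translation": [0,0,0],"twist": 0},{"hand": 0.36,"translation": [0,0,0],"twist": 0},{"hand": 0.38,"translation": [0,0,0],"twist": 0},{"hand": 0.4,"translation": [0,0,0],"twist": 0},{"hand": 0.42,"translation": [0,0,0],"twist": 0},{"hand": 0.44,"translation": [0,0,0],"twist": 0},{"hand": 0.46,"translation": [0,0,0],"twist": 0},{"hand": 0.46,"translation": [0,0,0],"twist": 0},{"hand": 0.46,"translation": [0,0,0],"twist": 0},{"hand": 0.46,"translation": [0,0,0],"twist": 0},{"hand": 0.46,"translation": [0,0,0],"twist": 0}]'

```text
time_s: 14.97
tcp_pos: [0.492, 0.3075, 0.0243]
tool_rot: [-180.0, 0.0, -169.3]
ft_force: [-0.1, 0.6, -1.0]
grip_width: 0.456
finger_force: 4.4
```

>>> jog_arm --plan '[{"hand": 0.46,"translation": [0,0,0.3],"twist": 0},{"hand": 0.46,"translation": [0,0,0.6],"twist": 0},{"hand": 0.46,"translation": [0,0,0.8],"twist": 0},{"hand": 0.46,"translation": [0,0,0.8],"twist": 0},{"hand": 0.46,"translation": [0,0,0],"twist": 0}]'

```text
time_s: 15.38
tcp_pos: [0.493, 0.3079, 0.0516]
tool_rot: [180.0, 0.2, -169.3]
ft_force: [0.2, 0.3, -1.7]
grip_width: 0.46
finger_force: 4.4
```

Run:
```python
from h import *
s=r.get_state(); print(s['time_s'],s['tcp_pos'],s['tool_rot'],s['ft_force'],s['grip_width'],s['finger_force'])
b=r.capture('side')[:,:,::-1]
for q in ['long_roll','tongs_jaws','tongs']:
    print(q,[(np.round(d['centre'],3).tolist(),round(d['p'],2)) for d in r.pinpoint('side',q)][:3])
cv2.imwrite('pics/c7.png',cv2.resize(b[110:230,210:370],(800,600)))
```

```text
15.3833 [0.49295912 0.30790141 0.05159189] [ 179.96555787    0.20298368 -169.32606993] [ 0.2054156   0.25784519 -1.66476779] 0.46036722217570125 4.3633667402900755
long_roll [([0.488, 0.308, 0.074], 0.75), ([0.594, 0.328, 0.01], 0.41)]
tongs_jaws [([0.591, 0.327, 0.06], 0.72)]
tongs [([0.49, 0.306, 0.036], 0.83)]
```

View pics/c7.png

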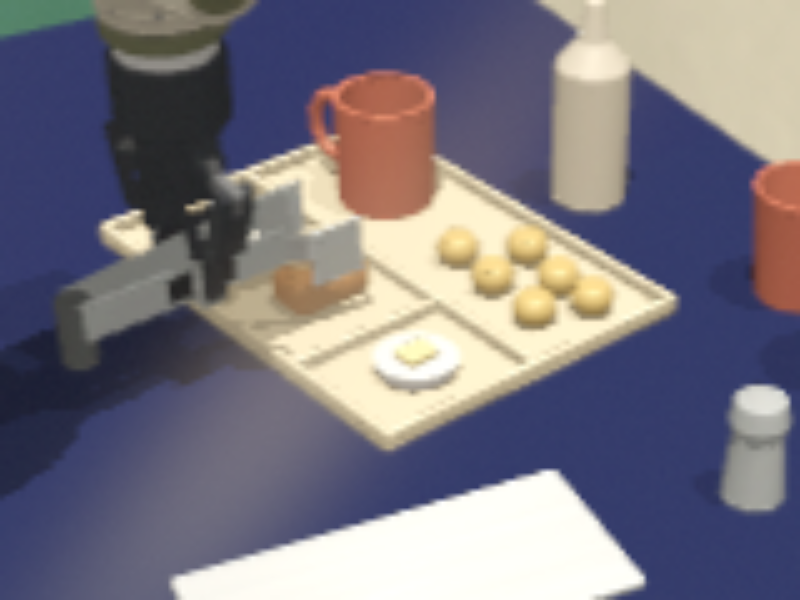

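The roll lies flat in the compartment (around (320,285)), free of the jaws. Now I'll raise the tongs and carry them back to the plate.

>>> jog_arm --plan '[{"hand": 0.46,"translation": [0,0,1.2],"twist": 0},{"hand": 0.46,"translation": [0,0,2],"twist": 0},{"hand": 0.46,"translation": [0,0,2],"twist": 0},{"hand": 0.46,"translation": [0,0,1.8],"twist": 0},{"hand": 0.46,"translation": [0,-0.8,1],"twist": -0.01},{"hand": 0.46,"translation": [0,-1.6,0],"twist": -0.017},{"hand": 0.46,"translation": [0,-2.2,0],"twist": -0.017},{"hand": 0.46,"translation": [0,-2.4,0],"twist": -0.017},{"hand": 0.46,"translation": [0,-2.4,0],"twist": -0.017},{"hand": 0.46,"translation": [0,-2.4,0],"twist": -0.017},{"hand": 0.46,"translation": [0,-2.4,0],"twist": -0.017},{"hand": 0.46,"translation": [0,-2.4,0],"twist": -0.017},{"hand": 0.46,"translation": [0,-2.4,0],"twist": -0.017},{"hand": 0.46,"translation": [0,-2.4,0],"twist": -0.017},{"hand": 0.46,"translation": [0,-2.4,0],"twist": -0.017},{"hand": 0.46,"translation": [0,-2,0],"twist": -0.017},{"hand": 0.46,"translation": [0,-1.4,0],"twist": -0.017},{"hand": 0.46,"translation": [0,-0.8,0],"twist": -0.017},{"hand": 0.46,"translation": [0,0,0],"twist": 0},{"hand": 0.46,"translation": [0,0,0],"twist": 0}]'

```text
time_s: 17.25
tcp_pos: [0.4918, 0.0276, 0.1293]
tool_rot: [180.0, -0.0, 177.4]
ft_force: [0.4, -0.4, -1.4]
grip_width: 0.459
finger_force: 4.4
```

Run:
```python
from h import *
s=r.get_state(); print(s['time_s'],s['tcp_pos'],s['tool_rot'],s['ft_force'],s['grip_width'],s['finger_force'])
for c in ['side','top']:
    r.capture(c)
    for q in ['long_roll','tongs_jaws','tongs','rest']:
        print(c,q,[(np.round(d['centre'],3).tolist(),round(d['p'],2)) for d in r.pinpoint(c,q)][:3])
```

```text
17.25 [0.49178061 0.02758989 0.1293137 ] [ 1.79986693e+02 -1.22720976e-02  1.77408023e+02] [ 0.39009567 -0.38867251 -1.36071431] 0.4587866830272754 4.362377836368978
side long_roll [([0.717, -0.2, -0.001], 0.56), ([0.594, 0.326, 0.008], 0.44)]
side tongs_jaws [([0.59, 0.025, 0.137], 0.82)]
side tongs [([0.489, 0.022, 0.113], 0.69)]
side rest [([0.485, 0.025, 0.001], 0.59)]
top long_roll [([0.595, 0.326, 0.002], 0.85), ([0.712, -0.199, 0.004], 0.78)]
top tongs_jaws [([0.59, 0.326, 0.005], 0.7), ([0.587, 0.026, 0.134], 0.54)]
top tongs []
top rest [([0.49, 0.022, 0.003], 0.62)]
```

The roll and tongs are where they should be, so I'll lower the tongs to the plate.

>>> jog_arm --plan '[{"hand": 0.46,"translation": [0,-0.1,-1],"twist": 0},{"hand": 0.46,"translation": [0,-0.1,-1.6],"twist": 0},{"hand": 0.46,"translation": [0,0,-1.8],"twist": 0},{"hand": 0.46,"translation": [0,0,-1.8],"twist": 0},{"hand": 0.46,"translation": [0,0,-1.6],"twist": 0},{"hand": 0.46,"translation": [0,0,-1.2],"twist": 0},{"hand": 0.46,"translation": [0,0,-0.8],"twist": 0},{"hand": 0.46,"translation": [0,0,-0.4],"twist": 0},{"hand": 0.46,"translation": [0,0,0],"twist": 0},{"hand": 0.46,"translation": [0,0,-0.2],"twist": 0},{"hand": 0.46,"translation": [0,0,0],"twist": 0},{"hand": 0.46,"translation": [0,0,0],"twist": 0}]'

```text
time_s: 18.75
tcp_pos: [0.4922, 0.0254, 0.0257]
tool_rot: [-180.0, 0.1, 177.4]
ft_force: [0.2, -0.4, -1.6]
grip_width: 0.457
finger_force: 4.4
```

>>> jog_arm --plan '[{"hand": 0.46,"translation": [0,0,-0.1],"twist": 0},{"hand": 0.46,"translation": [0,0,-0.1],"twist": 0},{"hand": 0.46,"translation": [0,0,0],"twist": 0},{"hand": 0.46,"translation": [0,0,0],"twist": 0}]'

```text
time_s: 19.08
tcp_pos: [0.492, 0.0255, 0.0234]
tool_rot: [-180.0, 0.0, 177.4]
ft_force: [-0.1, -0.2, -0.9]
grip_width: 0.457
finger_force: 4.4
```

>>> jog_arm --plan '[{"hand": 0.46,"translation": [0,0,-0.1],"twist": 0},{"hand": 0.46,"translation": [0,0,0],"twist": 0},{"hand": 0.46,"translation": [0,0,0],"twist": 0},{"hand": 0.46,"translation": [0,0,0],"twist": 0}]'

```text
time_s: 19.42
tcp_pos: [0.492, 0.0255, 0.0223]
tool_rot: [-180.0, 0.0, 177.4]
ft_force: [0.8, -1.1, -0.6]
grip_width: 0.458
finger_force: 4.4
```

>>> jog_arm --plan '[{"hand": 0.46,"translation": [0,0,-0.1],"twist": 0},{"hand": 0.46,"translation": [0,0,0],"twist": 0},{"hand": 0.46,"translation": [0,0,0],"twist": 0},{"hand": 0.46,"translation": [0,0,0],"twist": 0}]'

```text
time_s: 19.75
tcp_pos: [0.4921, 0.0255, 0.0214]
tool_rot: [-180.0, 0.0, 177.4]
ft_force: [0.4, -0.4, 3.0]
grip_width: 0.462
finger_force: 4.4
```

The tongs are on the plate. I'll open the gripper gently, then rise.

>>> jog_arm --plan '[{"hand": 0.49,"translation": [0,0,0],"twist": 0},{"hand": 0.52,"translation": [0,0,0],"twist": 0},{"hand": 0.55,"translation": [0,0,0],"twist": 0},{"hand": 0.58,"translation": [0,0,0],"twist": 0},{"hand": 0.7,"translation": [0,0,0],"twist": 0},{"hand": 0.85,"translation": [0,0,0],"twist": 0},{"hand": 1,"translation": [0,0,0],"twist": 0},{"hand": 1,"translation": [0,0,0],"twist": 0},{"hand": 1,"translation": [0,0,0],"twist": 0},{"hand": 1,"translation": [0,0,0],"twist": 0},{"hand": 1,"translation": [0,0,0.5],"twist": 0},{"hand": 1,"translation": [0,0,1],"twist": 0},{"hand": 1,"translation": [0,0,2],"twist": 0},{"hand": 1,"translation": [0,0,3],"twist": 0},{"hand": 1,"translation": [0,0,3],"twist": 0},{"hand": 1,"translation": [0,0,3],"twist": 0},{"hand": 1,"translation": [0,0,3],"twist": 0},{"hand": 1,"translation": [0,0,3],"twist": 0},{"hand": 1,"translation": [0,0,2],"twist": 0},{"hand": 1,"translation": [0,0,0],"twist": 0}]'

```text
time_s: 21.42
tcp_pos: [0.4933, 0.0253, 0.2315]
tool_rot: [-179.9, 0.5, 177.4]
ft_force: [-0.2, 0.2, -0.1]
grip_width: 0.998
finger_force: 0.0
```

Run:
```python
from h import *
s=r.get_state(); print(s['time_s'],s['tcp_pos'],s['ft_force'],s['grip_width'])
P=r.camera_params('wrist'); w=r.capture('wrist')[:,:,::-1].copy(); b=r.capture('side')[:,:,::-1]
for q in ['long_roll','tongs_jaws','tongs','rest','compartment']:
    print(q,[(np.round(d['centre'],3).tolist(),round(d['p'],2)) for d in r.pinpoint('side',q)][:3])
o=np.zeros((600,800,3),np.uint8); o[:450,:375]=rect(w,P,.048,.36,.66,-.1,.15,1500); o[:340,375:800]=cv2.resize(b[110:246,210:380],(425,340)); cv2.imwrite('pics/c8.png',o)
```

```text
21.4167 [0.49331939 0.02529923 0.23148779] [-0.24256572  0.24269213 -0.09899964] 0.9979161263660454
long_roll [([0.595, 0.325, 0.009], 0.68), ([0.716, -0.202, -0.003], 0.55)]
tongs_jaws [([0.594, 0.022, 0.026], 0.75)]
tongs [([0.49, 0.021, 0.003], 0.61)]
rest [([0.487, 0.027, -0.001], 0.6)]
compartment [([0.59, 0.323, 0.005], 0.85), ([0.596, 0.327, 0.01], 0.35)]
```

View pics/c8.png

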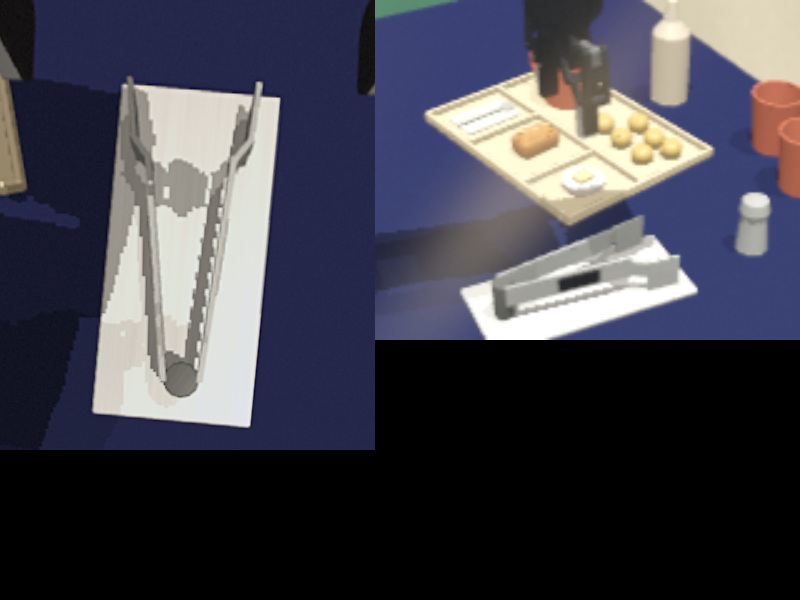

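The tongs stand on edge on the plate: hinge at (181,380), jaws at the top near (130,80) and (258,85), in nearly the same place as before. The roll lies flat in the middle compartment at (535,140). I'll hand the job in.

```bash
python3 -c "
from cell import r
print(r.close_job())"
```

```text
the job is handed in; nothing more can be done
None
```

The long roll lies flat in the middle front compartment, the tongs stand back on their plate, and the job was handed in at about 21 s of the 61 s allowed; no verdict was returned.

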